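Switch the caliper press's selector valve to the green line

TASK

On the brake workshop's bench stand two valve blocks with lift-and-turn selector knobs. Take the blue knob, pull it up out of its notch against its spring, turn it until its white pointer points at the green disc on its own block, and let it drop fully down into the notch there. Leave the orange knob alone.

Things in the scene. Friction and masses are not known exactly. Their poses are not given: they have to be found in the camera images.
- blue_grip (a point): Grip point of the blue knob, on its upright turning axis, 98 mm above the table when down. Its bar is 58 mm long, 14 thick, 46 tall; this point is 20 mm below the bar's top, 24 mm above the round skirt (56 mm across). x: level along the bar to the end with the white pointer, y: across the bar (pinch this way), z: up. It turns on a fixed grey block 150 mm square, 58 mm tall.
- blue_lift (a joint): How far the blue knob is pulled up (m): 0 down in a notch, about 0.01 resting on the ring between notches, 0.026 at the stop; turn it at about 0.018. Spring plus weight pull down with 4 N when down, 7 N at the stop. Notches: the middle one, where it starts, and one 52 degrees to each side, with rounded edges that guide it in within about 10 degrees; it turns up to 66 degrees either side.
- green_centre (a point): Centre of the top of the green disc (20 mm across, 2 mm thick) on the blue knob's block, 62 mm from the knob's axis, level with one of the two outer notches; a red disc marks the other, and which side is green varies. The dark notched ring round the knob is 84 mm across and 11 mm high. The orange knob's block has green and red discs too, which do not matter.
- orange_grip (a point): The same grip point on the orange knob: a bystander with the same kind of block and mechanism, to be left down in its notch.

How it is judged:
By the outcome, as a careful person would: the job done as asked, in the order asked, and still so for the second after the job is handed in, with the robot touching nothing.
It also fails if it takes over 35 s, if anything falls off the work surface, if the arm or the gripper's body presses on something with over 40 N, if the wrist force passes 120 N, or if a joint passes its speed limit or range.

ROBOT

A 6-joint arm with a two-finger parallel gripper is mounted at the origin on the work surface. World frame = base frame: x ahead of the robot, y to its left, z up, the work surface at z = 0. Lengths are in m, angles in rad, forces in N, time in s.
With the tool pointing down it reaches from about 0.35 to 0.85 m from the base axis. Payload 8.1 kg.
Tool frame: the origin (TCP) lies where the fingers leave the gripper's body, on its centre line; the fingertips stand 84 mm ahead of it and the grasp point (between the pads) lies 65 mm ahead of it; z points along the fingers, y is the line along which they close (so a half turn about z gives the same grasp; the last joint's range is limited). The gripper opens to 93 mm and grips with 3 to 60 N. Pads are 15 mm wide; open, the fingers measure 128 mm over their backs; the gripper's body (75 mm by 188 mm) begins 65 mm behind the grasp point.
Start: joints at [-1.203, 0.13, 1.488, -0, 1.523, -0.085], TCP at [0.263, -0.54, 0.303] pointing down, gripper open.
Joint ranges: [-2.96, 2.96], [-0.89, 2.26], [0.02, 2.5], [-1.34, 4.48], [0, 2.73], [-2.66, 2.66]. Speed limits (rad/s): [2.39, 2.39, 2.79, 3.14, 3.14, 3.14].

INTERFACE

Orientations are given as a rotation vector (axis times angle).
In Python, from plant import robot gives the robot as it stands.
- The arm moves only by the shell command python3 -m jog 'ROWS' [FORCE]. ROWS is text: rows parted by semicolons, each of 5 numbers parted by spaces: the opening, from 0 (shut) to 1 (fully open), then the shift along the tool's x, y, z in m, then the turn about the tool's z in degrees. A call has 1 to 10 rows; each row shifts and turns the commanded pose from where the row before left it, along the tool's axes as they then stand; what a row does not reach is not made up. A row lasts 1/12 s, in which the tool goes at most 41.7 mm and 7.16 degrees, less where a joint would pass 70% of its speed; a pose out of reach is approached as far as the arm can. A call with a gripper value outside its range is refused whole. The fingers move at their own pace and stop on an object; FORCE is the grip in N (left out, the last holds). Time passes only in rows, so rows that do not move let the fingers close. It gives the time, the measured TCP pose, the force, the opening and the grip force at its end, in the units of the state.
- robot.read_state(): the state, without advancing time (a new reading comes with each control period).
- robot.read_camera(name): name is "scene" or "top"; returns a dict with "color" (420x560x3 uint8, red, green, blue), "intrinsics" (3x3 intrinsics, pixels), "pose" (4x4, takes a point from camera to world coordinates). Camera axes: x right, y down, z forward; pixel columns grow to the right and rows downward; lengths in m; the calibration is good to about 2 mm. A picture is of the moment at which its call begins. There is no depth.
- robot.close_job(): hands the job in; it is judged then, once.
The state is a dict: "t": time; "q": joint angles; "dq": joint speeds; "joint_torque": joint torques, N m; "tool_pos": TCP position; "orientation": TCP orientation; "force": force on the tool from outside, world axes, zero at the start; "wrist_torque": the same for the moment, N m; "opening": finger opening in m; "gripper_force": force on a finger pad.
Only numpy, scipy, OpenCV 4.12 (cv2) and the standard library are available. Lean on these libraries where they do the work, as an engineer would, in place of code of your own. Each camera call takes 0.05 s, during which the arm holds its last target. There are 200 camera calls.

## Working session

There is one attempt and no reset: what is moved stays moved. The work goes in short steps, Python scripts to look and compute and a shell command to move; the robot and the scene stay as the last step left them, time stands still between calls to the robot, and variables do not carry over. Pictures are saved under pics/ and viewed, at most 10 in all, crops included, and the job is handed in when it is done.

```bash
mkdir -p pics; cat > h.py <<'E'
from plant import robot
import numpy as np, cv2
def snap(n,f):
    c=robot.read_camera(n); cv2.imwrite(f,c["color"][:,:,::-1]); np.savez(n+'.npz',K=c["intrinsics"],T=c["pose"],im=c["color"]); return c
def proj(n,u,v,z):
    d=np.load(n+'.npz'); r=d['T'][:3,:3]@np.linalg.inv(d['K'])@[u,v,1]; o=d['T'][:3,3]; return o+r*(z-o[2])/r[2]
E
python3 - <<'E'
from h import *
for n in("top","scene"):
    c=snap(n,f"pics/{n}0.png"); print(np.round(c["pose"],3).tolist(), c["intrinsics"][0])
s=robot.read_state(); print(s)
E
```

```text
[[-0.009, -0.991, 0.134, 0.453], [-1.0, 0.011, 0.017, -0.029], [-0.018, -0.134, -0.991, 1.033], [0.0, 0.0, 0.0, 1.0]] [481.35545749   0.         281.62325005]
[[0.781, 0.449, -0.434, 0.853], [0.624, -0.539, 0.566, -0.37], [0.02, -0.713, -0.701, 0.598], [0.0, 0.0, 0.0, 1.0]] [389.74532814   0.         275.7581603 ]
{'t': 0.1, 'q': array([-1.20336868e+00,  1.31087889e-01,  1.48917745e+00, -1.25217814e-05,
        1.52302051e+00, -8.53912039e-02]), 'dq': array([ 6.87248366e-04, -9.15257485e-04, -3.70757690e-03,  6.03929999e-05,
       -1.19363755e-03,  5.89013317e-04]), 'joint_torque': array([ 5.93928235e-04, -5.61342788e+01, -4.93093300e+01,  7.69709470e-02,
        2.91793764e-02, -6.67801464e-05]), 'tool_pos': array([ 0.26238428, -0.53916025,  0.30178701]), 'orientation': array([-3.05978295e+00, -7.04849851e-01,  3.93061926e-04]), 'force': array([ 0.50858102, -0.07666193, -0.37586513]), 'wrist_torque': array([-0.00595682,  0.01953942,  0.00422393]), 'gripper_force': 0.0, 'opening': 0.09258713084183925}
```

View pics/top0.png

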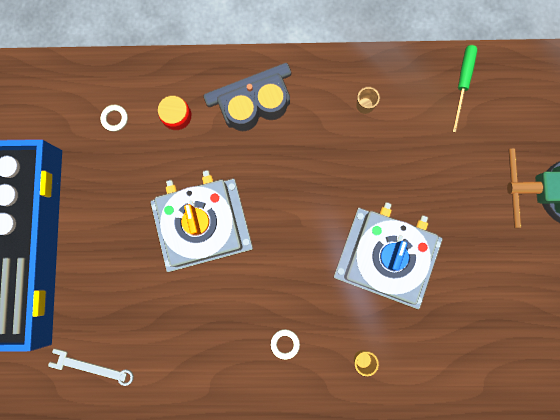

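View pics/scene0.png

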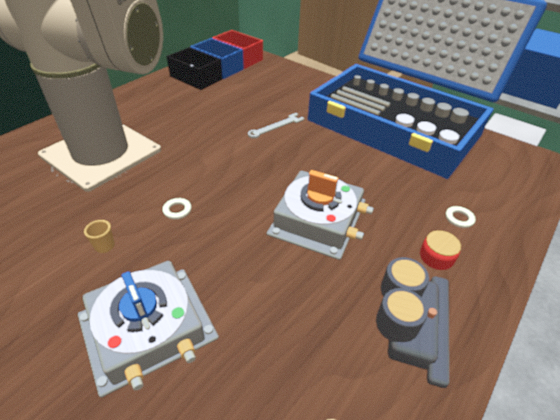

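Top view: the blue block has its green disc near (377,231), red near (422,247), the black middle mark near (403,228) and the knob near (396,256). I'll enlarge that area.

```bash
python3 - <<'E'
from h import *
im=cv2.imread('pics/top0.png')[195:315,325:455]; cv2.imwrite('pics/c1.png',cv2.resize(im,None,fx=5,fy=5,interpolation=cv2.INTER_CUBIC))
E
```

```text
(no output)
```

View pics/c1.png

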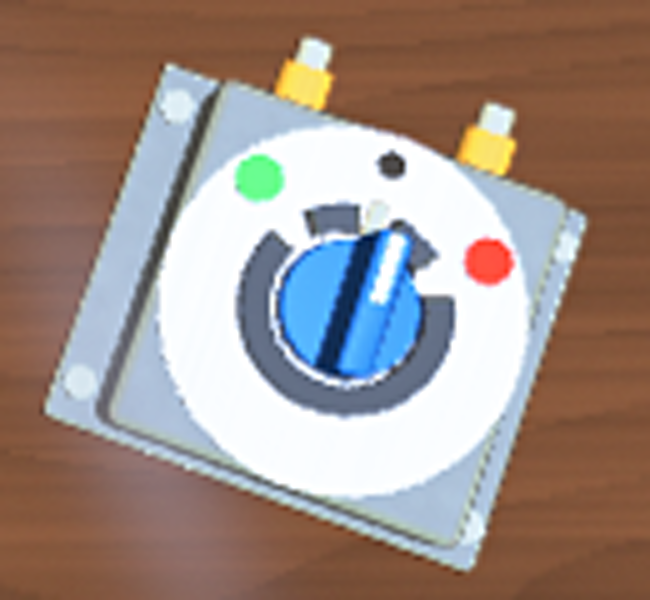

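The crop shows green at (260,178), red at (489,261), black at (391,166), and the white dial centred at about (344,311).

```bash
python3 - <<'E'
from h import *
from scipy.optimize import least_squares
P=lambda u,v,z=.06: proj('top',325+(u+.5)/5-.5,195+(v+.5)/5-.5,z)[:2]
g,r,b,c=P(260,178),P(489,261),P(391,166,.059),P(344,311,.059)
print(g,r,b,c)
for p in(g,r,b): print(np.linalg.norm(p-c),np.degrees(np.arctan2(*(p-c)[::-1])))
a52=np.radians(52)
f=lambda x:np.r_[*[x[:2]+.062*np.array([np.cos(x[2]+s),np.sin(x[2]+s)])-p for s,p in((a52,g),(-a52,r))],(x[:2]-c)]
s=least_squares(f,[*c,0]); print(s.x,np.degrees(s.x[2]),s.fun)
# tool axes
from scipy.spatial.transform import Rotation as R
st=robot.read_state(); M=R.from_rotvec(st['orientation']).as_matrix(); print(M.round(3))
x=s.x; d=np.r_[x[:2],.098+.065]-st['tool_pos']; print('shift tool',M.T@d)
print('tool x azim',np.degrees(np.arctan2(M[1,0],M[0,0])),'j6',st['q'][5])
E
```

```text
[ 0.53783596 -0.20391724] [ 0.50344038 -0.29436847] [ 0.54222537 -0.25705915] [ 0.4840503  -0.23579392]
0.06252215242306346 30.653583595033826
0.061700511532924225 -71.6837829834217
0.06193987637691635 -20.079307777107843
[ 0.4846354  -0.23570417 -0.36103313] -20.68567444033855 [-2.32165073e-04  4.36501852e-04 -3.52933902e-04 -5.26253955e-04
  5.85098909e-04  8.97521279e-05]
[[ 0.899  0.438 -0.001]
 [ 0.438 -0.899  0.002]
 [ 0.    -0.002 -1.   ]]
shift tool [ 0.3325965 -0.1754029  0.1391272]
tool x azim 25.94463766999316 j6 -0.08539120391765963
```

```bash
python3 -m jog '1 .01 -.005 0 0;1 .02 -.01 0 0;1 .03 -.016 0 0;1 .03 -.016 0 0;1 .03 -.016 0 0;1 .03 -.016 0 0;1 .03 -.016 0 0;1 .03 -.016 0 0;1 .03 -.016 0 0;1 .03 -.016 0 0' 25
python3 -m jog '1 .03 -.016 0 0;1 .02 -.01 0 0;1 .01 -.005 0 0;1 0 0 0 6;1 0 0 0 6;1 0 0 0 6;1 0 0 0 6;1 0 0 0 6;1 0 0 0 6;1 0 0 0 6'
python3 -m jog '1 0 0 .02 4.5;1 0 0 .02 0;1 0 0 .02 0;1 0 0 .01 0;1 0 0 0 0;1 0 0 0 0'
cat > rel.py <<'E'
from h import *
from scipy.spatial.transform import Rotation as R
st=robot.read_state(); M=R.from_rotvec(st['orientation']).as_matrix()
print('shift tool',(M.T@(np.r_[.4846,-.2357,.163]-st['tool_pos'])).round(4),'azim',np.degrees(np.arctan2(M[1,0],M[0,0])),'z axis',M[:,2].round(3),st['t'])
E
python3 rel.py
python3 -c "
from h import *
snap('top','pics/t1.png')
im=cv2.imread('pics/t1.png')[180:320,310:480]; cv2.imwrite('pics/c2.png',cv2.resize(im,None,fx=4,fy=4,interpolation=cv2.INTER_CUBIC))
c=snap('scene','pics/s1.png')"
```

```text
t: 0.93
tool_pos: [0.4435, -0.2905, 0.3026]
orientation: [-3.061, -0.705, -0.0]
force: [0.6, -0.4, 0.6]
opening: 0.093
gripper_force: 0.0
t: 1.77
tool_pos: [0.4827, -0.2389, 0.3025]
orientation: [-3.11, 0.448, 0.001]
force: [0.1, -0.5, 0.1]
opening: 0.0931
gripper_force: 0.0
t: 2.27
tool_pos: [0.4827, -0.2387, 0.2326]
orientation: [-3.091, 0.561, 0.002]
force: [-0.3, 0.5, 0.8]
opening: 0.0932
gripper_force: 0.0
shift tool [ 0.0008 -0.0034  0.0696] azim -20.567971948796764 z axis [-0.001  0.001 -1.   ] 2.2667
```

View pics/s1.png

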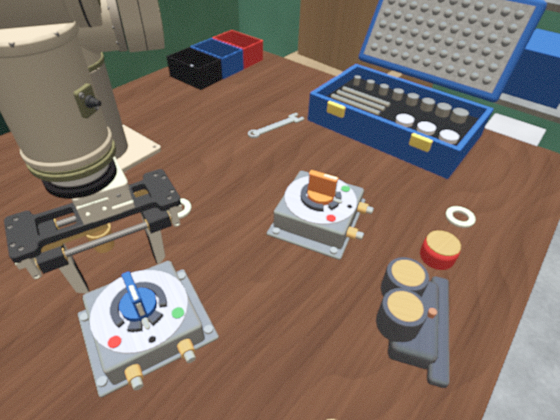

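The scene view shows the open fingers above the blue knob at (135,290), either side of the bar and lined up with it. I'll go down and close.

```bash
python3 -m jog '1 .001 -.003 0 0;1 0 0 .015 0;1 0 0 .015 0;1 0 0 .015 0;1 0 0 .01 0;1 0 0 .01 0;1 0 0 .004 0;1 0 0 0 0;.6 0 0 0 0;.4 0 0 0 0' 25
python3 rel.py
python3 -m jog '0 0 0 0 0;0 0 0 0 0;0 0 0 0 0;0 0 0 0 0;0 0 0 0 0;0 0 0 0 0;0 0 0 0 0;0 0 0 0 0'
python3 rel.py; python3 -c "
from h import *
snap('scene','pics/s2.png')
im=cv2.imread('pics/s2.png')[180:400,40:260]; cv2.imwrite('pics/c3.png',cv2.resize(im,None,fx=2.7,fy=2.7,interpolation=cv2.INTER_CUBIC))"
```

```text
t: 3.2
tool_pos: [0.4856, -0.2365, 0.1647]
orientation: [3.091, -0.56, 0.002]
force: [0.5, -0.2, 0.7]
opening: 0.0844
gripper_force: 0.0
shift tool [-0.0013 -0.0004  0.0017] azim -20.557015853440937 z axis [ 0.001 -0.001 -1.   ] 3.2
t: 3.87
tool_pos: [0.4851, -0.2362, 0.1637]
orientation: [-3.091, 0.561, 0.0]
force: [-0.2, 0.4, 0.3]
opening: 0.0313
gripper_force: 0.0
shift tool [-0.0006 -0.0003  0.0007] azim -20.557363108944763 z axis [-0.  0. -1.] 3.8667
```

View pics/c3.png

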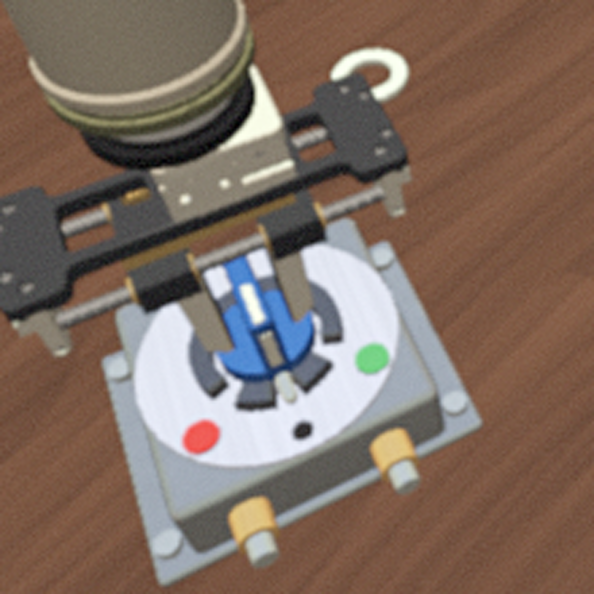

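The crop shows both fingers closing symmetrically on the blue bar at (245,290), with green at (373,358) to its right.

```bash
python3 -m jog '0 0 0 0 0;0 0 0 0 0;0 0 0 0 0;0 0 0 0 0;0 0 0 0 0;0 0 0 0 0;0 0 0 0 0' 40
python3 -m jog '0 0 0 -.003 0;0 0 0 -.003 0;0 0 0 -.003 0;0 0 0 -.003 0;0 0 0 -.003 0;0 0 0 -.003 0;0 0 0 0 0;0 0 0 0 0'
python3 rel.py
```

```text
t: 4.5
tool_pos: [0.4852, -0.2361, 0.1637]
orientation: [-3.091, 0.56, 0.0]
force: [0.3, 1.8, -0.3]
opening: 0.0139
gripper_force: 40.0
t: 5.17
tool_pos: [0.4851, -0.2361, 0.1818]
orientation: [-3.091, 0.561, 0.0]
force: [2.2, 0.9, -6.0]
opening: 0.0135
gripper_force: 40.0
shift tool [-0.0006 -0.0002  0.0188] azim -20.556600630151255 z axis [-0.  0. -1.] 5.1667
```

A 6 N downward pull shows the knob is lifted. Now the turn of 52° counterclockwise seen from above (negative about tool z).

```bash
python3 -m jog '0 0 0 0 -4;0 0 0 0 -4;0 0 0 0 -4;0 0 0 0 -4;0 0 0 0 -4;0 0 0 0 -4;0 0 0 0 -4'
python3 -m jog '0 0 0 0 -4;0 0 0 0 -4;0 0 0 0 -4;0 0 0 0 -4;0 0 0 0 -4;0 0 0 0 -4;0 0 0 0 0;0 0 0 0 0;0 0 0 0 0'
python3 rel.py; python3 -c "
from h import *
print(robot.read_state()['wrist_torque'])
snap('scene','pics/s3.png')
im=cv2.imread('pics/s3.png')[180:400,40:260]; cv2.imwrite('pics/c4.png',cv2.resize(im,None,fx=2.7,fy=2.7,interpolation=cv2.INTER_CUBIC))"
```

```text
t: 5.75
tool_pos: [0.4851, -0.2362, 0.1815]
orientation: [-3.135, -0.209, 0.0]
force: [4.0, 1.1, -6.4]
opening: 0.0141
gripper_force: 40.0
t: 6.5
tool_pos: [0.4852, -0.2363, 0.1817]
orientation: [3.025, 0.848, 0.0]
force: [3.7, -0.4, -5.2]
opening: 0.0136
gripper_force: 40.0
shift tool [-0.0001 -0.0008  0.0187] azim 31.307207639740113 z axis [ 0. -0. -1.] 6.5
[-0.02917403 -0.7677041  -0.0159717 ]
```

View pics/c4.png

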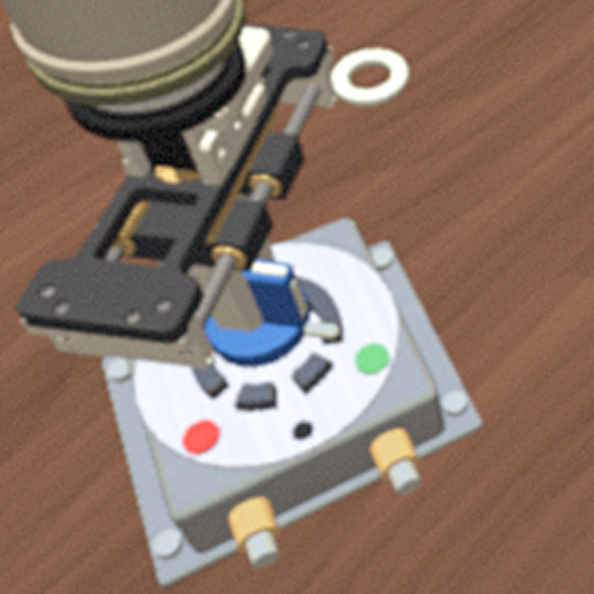

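The knob is raised and its pointer at (325,330) is over the outer notch beside green (373,358). Next I lower it into the notch.

```bash
python3 -m jog '0 0 0 .003 0;0 0 0 .003 0;0 0 0 .003 0;0 0 0 .003 0;0 0 0 .003 0;0 0 0 .003 0;0 0 0 0 0;0 0 0 0 0'
python3 rel.py;python3 -c "
from h import *
print(robot.read_state()['wrist_torque'])"
```

```text
t: 7.22
tool_pos: [0.4852, -0.2363, 0.1638]
orientation: [3.024, 0.851, 0.0]
force: [2.1, 0.4, -2.8]
opening: 0.0141
gripper_force: 40.0
shift tool [-0.0002 -0.0008  0.0008] azim 31.442156579644156 z axis [ 0. -0. -1.] 7.2167
[ 0.00738507 -0.46748564 -0.02241273]
```

```bash
python3 -m jog '.2 0 0 0 0;.4 0 0 0 0;.6 0 0 0 0;.6 0 0 0 0;.6 0 0 0 0;.6 0 0 0 0;.6 0 0 0 0;.6 0 0 0 0'
python3 -m jog '.6 0 0 -.01 0;.6 0 0 -.02 0;.6 0 0 -.03 0;.6 0 0 -.03 0;.6 0 0 -.03 0;.6 0 0 -.03 0;.6 0 0 -.01 0;.6 0 0 0 0'
python3 -m jog '.6 -.03 0 0 0;.6 -.03 0 0 0;.6 -.03 0 0 0;.6 -.03 0 0 0;.6 -.03 0 0 0;.6 0 0 0 0'
python3 -c "
from h import *
snap('scene','pics/s4.png')
im=cv2.imread('pics/s4.png')[180:400,40:400]; cv2.imwrite('pics/c5.png',cv2.resize(im,None,fx=2.2,fy=2.2,interpolation=cv2.INTER_CUBIC))
snap('top','pics/t4.png')
im=cv2.imread('pics/t4.png')[195:315,325:455]; cv2.imwrite('pics/c6.png',cv2.resize(im,None,fx=4,fy=4,interpolation=cv2.INTER_CUBIC))"
```

```text
t: 7.88
tool_pos: [0.4851, -0.2362, 0.1637]
orientation: [-3.024, -0.851, 0.0]
force: [-0.1, 0.4, 0.5]
opening: 0.0551
gripper_force: 0.0
t: 8.55
tool_pos: [0.4864, -0.237, 0.3283]
orientation: [3.019, 0.85, 0.008]
force: [0.3, 0.1, -0.9]
opening: 0.0561
gripper_force: 0.0
t: 9.05
tool_pos: [0.3534, -0.3161, 0.3217]
orientation: [-3.024, -0.846, 0.005]
force: [0.3, -0.2, -0.3]
opening: 0.0558
gripper_force: 0.0
```

View pics/c5.png

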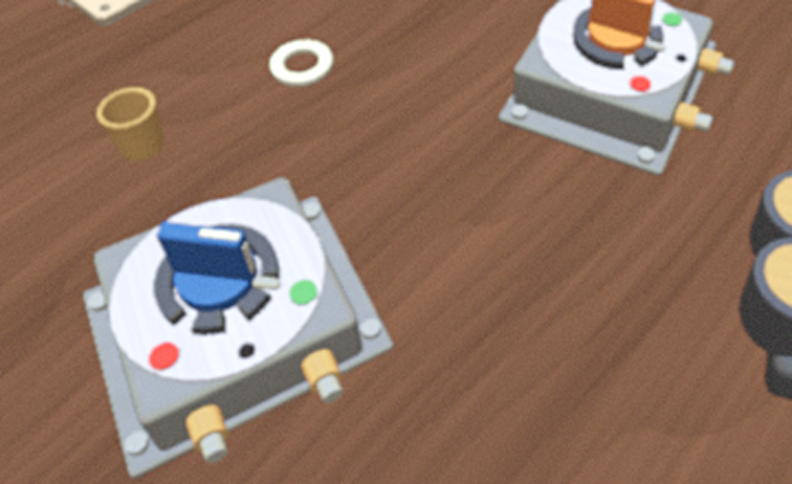

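View pics/c6.png

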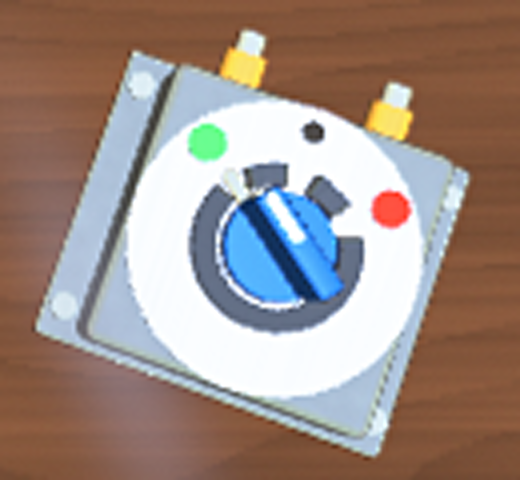

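Both views show the peg in the gap beside green: (265,282) in the scene crop, (235,182) in the top crop. I'll check numerically that the bar is fully down.

```bash
python3 - <<'E'
from h import *
d=np.load('scene.npz'); Ti=np.linalg.inv(d['T'])
a=np.radians(31.4); e=np.array([np.cos(a),np.sin(a)]); n=np.array([-e[1],e[0]])
for z in(.118,.128):
  for s in(1,-1):
    for t in(.007,-.007):
      p=np.array([.4848,-.236])+s*.029*e+t*n; c=d['K']@(Ti@np.r_[p,z,1])[:3]; c=c[:2]/c[2]
      print(z,s,t,((c-[40,180]+.5)*2.2-.5).round(0))
E
```

```text
0.118 1 0.007 [245. 229.]
0.118 1 -0.007 [238. 246.]
0.118 -1 0.007 [162. 219.]
0.118 -1 -0.007 [153. 236.]
0.128 1 0.007 [242. 220.]
0.128 1 -0.007 [235. 238.]
0.128 -1 0.007 [158. 210.]
0.128 -1 -0.007 [149. 227.]
```

The bar's corners, seen at about (163,222) and (245,230), match the fully-down height and not the 10 mm raised one.

```bash
python3 -c "
from plant import robot
print(robot.close_job())"
```

```text
the job is handed in; nothing more can be done
None
```

The blue knob now points at the green disc on its own block and sits fully down in that notch; the orange knob was not touched, the arm is clear, and the job was handed in at about 9 s.

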